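# Shut and bolt the sprung lid of a small tool chest

## Task

Swing the open lid of the small plywood chest down and push its sliding bolt across until it is fully home in the keeper, so that the bolt holds the lid down against its springs when you let go. The slot of the keeper was set by hand a little too high or too low, so feel for the height at which the bolt goes in, never ram it against the keeper, and leave the other things on the bench where they are.

Things in the scene. Friction and masses are not known exactly. Their poses are not given: they have to be found in the camera images.
- chest: fixed plywood box, 200 (x) x 228 (y) mm, left wall 86 mm high. Origin on the bench top, 100 mm behind its front face and 100 mm from its right face; x points to the back (the hinge side), y to the left (the keeper side), z up. Its position and yaw vary; it does not move when pushed
- lid (a joint): stiff hinge of the lid (stays where left; 1 to 5 N at the front swings it): 0 = pressed right down, grows as the front rises; starts 0.45 to 0.75. Below about 0.21 two sprung plungers push it up: holding it down by the tab takes about 10 N. The bolt meets the slot at a lid angle somewhere between 0.02 and 0.145 (nominally 0.082); fit plus or minus 1.5 mm in height
- lid_hinge (a point): middle of the lid's hinge line, 90 mm behind the chest's origin and 71 mm above the bench; the hinge line runs along the chest's y. The lid is a 14 mm board, 170 mm wide (y), that reaches from 4 to 180 mm in front of this line when down; its underside passes through the line
- lid_front (a point): point on the upper face of the lid near its front right corner, 168 mm from the hinge line and 55 mm to the right of the middle, moves with the lid: a good place to push it down; nothing stands within 20 mm of it
- bolt (a joint): travel of the bolt along the lid, to the chest's +y (left): 0 = drawn back, 0.036 = fully home at its end stop; starts 0 to 0.008. It slides with about 1.5 N of friction. At 0.014 its flat end meets the keeper, and goes on only if the heights agree
- tab_top (a point): middle of the top of the bolt's upright steel tab: 12 mm thick along the sliding direction, 24 mm wide across it, 48 mm high over the lid's upper face, square to the lid. Its upper 28 mm stand clear of the guide staples (20 mm high). It rides on the bolt, 140 mm in front of the hinge line
- bolt_tip (a point): middle of the bolt's flat square end; the bolt is a flat bar 14 mm wide and 8 mm thick, its middle 10 mm above the lid's upper face
- keeper_mouth (a point): middle of the keeper's mouth at its NOMINAL height, 106 mm above the bench, on the face towards the chest's -y. The real slot (20 wide, 11 high, 22 mm deep) sits up to 8 mm higher or lower than this point; that offset is not measured and must be felt for. Above the slot is a 13 mm steel bar, below it solid steel
- keeper: steel bracket, 38 x 26 x 52 mm, fixed on the chest's left wall; holds the slotted striker plate (which counts as part of it). Origin at the slot's nominal centre, 11 mm beyond keeper_mouth
- wax_tin: round tin, 78 mm across, 34 mm high, near the front right corner of the chest; origin under its middle; bystander
- tea_mug: mug, 78 mm across, 101 mm high, left of the chest; origin under its middle; bystander
- chisel_2: wood-handled chisel, 276 mm long, lying along the front edge of the bench before the large wooden tool box; origin under its middle; bystander

How it is judged:
By the outcome, as a careful person would: the job done as asked, in the order asked, and still so for the second after the job is handed in, with the robot touching nothing.
It also fails if it takes over 72 s, if anything falls off the work surface, if the arm or the gripper's body presses on something with over 40 N, if the wrist force passes 120 N, or if a joint passes its speed limit or range.

## Robot

A 7-joint arm with a two-finger parallel gripper is mounted at the origin on a cart in front of the work surface, level with it; the furniture and walls round the work are solid. World frame = base frame: x ahead of the robot, y to its left, z up, the work surface at z = 0. Lengths are in mm, angles in rad, forces in N, time in s.
With the tool pointing down it reaches from about 425 to 875 mm from the base axis. Payload 8.4 kg.
Tool frame: the origin (TCP) lies on the centre line of the jaws, within the pads' length; the fingertips stand 11 mm ahead of it and the grasp point (between the pads) lies 8 mm behind it; z points along the fingers, y is the direction in which the jaws open and shut (so a half turn about z gives the same grasp; the last joint's range is limited). The gripper opens to 85 mm and grips with 20 to 120 N. Pads are 22 mm wide; open, the fingers measure 114 mm over their backs; the gripper's body (76 mm by 85 mm) begins 54 mm behind the grasp point. The pads swing forward as they close: fully open they stand 13 mm farther back than shut.
Start: joints at [1.188, 0.333, 0.04, 1.465, -0.013, 1.343, -0.059], TCP at [181.982, -623.977, 242.308] pointing down, gripper open.
Joint ranges: [-2.58, 2.58], [-0.38, 2.09], [-1.3, 1.39], [0.25, 2.4], [-1.5, 4.64], [0.08, 2.09], [-2.65, 2.65]. Speed limits (rad/s): [2.22, 2.22, 2.79, 2.79, 3.14, 3.14, 3.14].

## Interface

Orientations are given as a unit quaternion [w, x, y, z].
In Python, from bench import ctrl gives the robot as it stands. The module is installed in compiled form; this text tells all that it offers.
- The arm moves only by the tool step_arm, never from a script. Its argument "targets" is a list of rows, each a list of 3 entries, a list of its own where there are three numbers: the opening in per cent of the stroke, from 0 (shut) to 100 (fully open), then the shift along the world's x, y, z in mm, then the turn about the world's z in degrees. In form: [[fingers, [x, y, z], yaw], ...]. A call has 1 to 20 rows; each row shifts and turns the commanded pose from where the row before left it; what a row does not reach is not made up. A row lasts 1/10 s, in which the tool goes at most 50 mm and 8.59 degrees, less where a joint would pass 70% of its speed; a pose out of reach is approached as far as the arm can. A call is refused whole if a number of a shift passes 50 or a number of a turn 8.59, either way. A call with a gripper value outside its range is refused whole. The fingers move at their own pace and stop on an object; "force" is the grip in N (left out, the last holds). Time passes only in rows, so rows that do not move let the fingers close. It gives the time, the measured TCP pose, the force and the opening at its end, in the units of the state.
- ctrl.get_state(): the state, without advancing time (a new reading comes with each control period).
- ctrl.snapshot(name): name is "scene" or "top"; returns the picture (400x640x3 uint8, red, green, blue); there is no depth.
- ctrl.calibration(name): a dict with "mtx" (3x3 intrinsics, pixels), "origin" and "attitude" of the camera in the world. Camera axes: x right, y down, z forward; pixel columns grow to the right and rows downward; lengths in mm; the calibration is good to about 2 mm. A picture is of the moment at which its call begins. calibration takes no time and is no camera call.
- ctrl.finish_job(): hands the job in, once; it reports no verdict.
Trained networks look in the newest picture that a camera, given by its name, has taken for a name from the list of things; names that differ only in an ending like _2 or _b are one class to them, and where a whole thing is asked for, a point or a joint stands for the part that bears it (a point fixed in the world has none). Each returns a list of dicts, best first, with "conf" (0 to 1); they miss things now and then, are a little off and sometimes report something else, mostly with a low value. They report only what shows in the picture. A call takes as long as a camera call.
- ctrl.search_frame(camera, query): "position" ([x, y, z] in mm, in the coordinates of the camera as it stood for that picture, good to about 4 mm: the middle of the surface that is visible of it).
- ctrl.masks_of(camera, query): "pixels" (400x640 bool, what is visible of it).
The state is a dict: "clock": time; "qpos": joint angles; "joint_velocities": joint speeds; "effort": joint torques, N m; "eef_pos": TCP position; "eef_rot": TCP orientation; "ft_force": force on the tool from outside, world axes, zero at the start; "torque": the same for the moment, N m; "grip_width": opening from 0.0 (shut) to 1.0 (fully open).
Only numpy, scipy, OpenCV 4.12 (cv2) and the standard library are available. Lean on these libraries where they do the work, as an engineer would, in place of code of your own. Each camera call takes 0.05 s, during which the arm holds its last target. There are 200 camera calls.

## Working session

There is one attempt and no reset: what is moved stays moved. The work goes in short steps, Python scripts to look and compute and a tool call to move; the robot and the scene stay as the last step left them, time stands still between calls to the robot, and variables do not carry over. Pictures are saved under pics/ and viewed, about 8 in all and at most 12, crops included, and the job is handed in when it is done.

Besides the shell and the picture viewer there is one more tool, called after "Emit:" as a command line: name --argument value ..., lists and objects as JSON in quotes. step_arm: Moves the arm, as the interface text tells. Its arguments: {"type":"object","properties":{"targets":{"type":"array","items":{"type":"array"}},"force":{"type":"number"}},"required":["targets"]}

```bash
mkdir -p pics
cat > h.py <<'E'
import numpy as np, cv2
from bench import ctrl
from scipy.spatial.transform import Rotation as R
def cam(n):
    c=ctrl.calibration(n); a=np.array(c["attitude"],float)
    Rm=a if a.shape==(3,3) else R.from_quat([a[1],a[2],a[3],a[0]]).as_matrix()
    return np.array(c["mtx"]),np.array(c["origin"],float),Rm
def find(n,q):
    K,o,Rm=cam(n)
    return [(round(d["conf"],2),np.round(o+Rm@np.array(d["position"])).tolist()) for d in ctrl.search_frame(n,q)[:2]]
def proj(n,p):
    K,o,Rm=cam(n); c=(np.atleast_2d(p)-o)@Rm; u=c@K.T; return u[:,:2]/u[:,2:]
def snap(n,f):
    im=ctrl.snapshot(n); cv2.imwrite("pics/"+f,im[:,:,::-1]); return im
E
python3 - <<'E'
from h import *
print(ctrl.calibration("top"),ctrl.calibration("scene"))
a=snap("scene","s0.png");b=snap("top","t0.png")
cv2.imwrite("pics/a.png",cv2.resize(np.vstack([a,b])[:,:,::-1],(480,600)) )
for q in ["chest","lid_front","tab_top","bolt_tip","keeper_mouth","keeper","lid_hinge","wax_tin","tea_mug","chisel_2"]:
    for n in ["scene","top"]:
        try: print(q,n,find(n,q))
        except Exception as e: print(q,n,e)
print(ctrl.get_state())
E
```

```text
{'mtx': array([[391.68044295,   0.        , 318.10481593],
       [  0.        , 391.68044295, 202.76217772],
       [  0.        ,   0.        ,   1.        ]]), 'origin': array([ 394.13908927,  309.50045006, 1151.27873539]), 'attitude': array([-0.03612759,  0.7069103 , -0.70584937,  0.02737306])} {'mtx': array([[469.43488917,   0.        , 320.45384604],
       [  0.        , 469.43488917, 202.51103231],
       [  0.        ,   0.        ,   1.        ]]), 'origin': array([-108.79398835, 1061.7396403 , 1266.26163033]), 'attitude': array([ 0.10747153, -0.3119808 ,  0.88478249, -0.32905593])}
chest scene [(0.71, [510.0, 480.0, 87.0]), (0.22, [536.0, 440.0, 182.0])]
chest top [(0.88, [514.0, 455.0, 95.0])]
lid_front scene [(0.71, [536.0, 470.0, 145.0])]
lid_front top [(0.8, [541.0, 457.0, 149.0])]
tab_top scene [(0.61, [538.0, 446.0, 180.0])]
tab_top top [(0.61, [535.0, 433.0, 182.0])]
bolt_tip scene []
bolt_tip top [(0.86, [534.0, 437.0, 177.0])]
keeper_mouth scene [(0.66, [503.0, 483.0, 90.0]), (0.35, [541.0, 445.0, 183.0])]
keeper_mouth top [(0.75, [515.0, 447.0, 99.0]), (0.66, [42
[... 475 characters left out ...]
ck': 1.1, 'qpos': array([ 1.18778888,  0.33317068,  0.0398782 ,  1.46542183, -0.01341748,
        1.34332065, -0.05850833]), 'joint_velocities': array([ 0.00127992,  0.00127841,  0.0008446 , -0.0012125 ,  0.00030259,
       -0.00095373,  0.00031797]), 'effort': array([ 1.59799565e-04, -6.58307290e+01,  1.36325743e+00, -4.05812967e+01,
        1.66777137e-02,  2.75585189e-03,  3.48254980e-05]), 'eef_pos': array([ 182.00112629, -623.95257979,  242.31584514]), 'eef_rot': array([-3.02734301e-05,  9.89950145e-01,  1.41416790e-01,  1.06485139e-05]), 'ft_force': array([ 0.48800454, -0.50427708, -0.03253185]), 'torque': array([-0.00069331,  0.02586428,  0.02567783]), 'grip_width': 1.000394164179106}
```

View pics/s0.png

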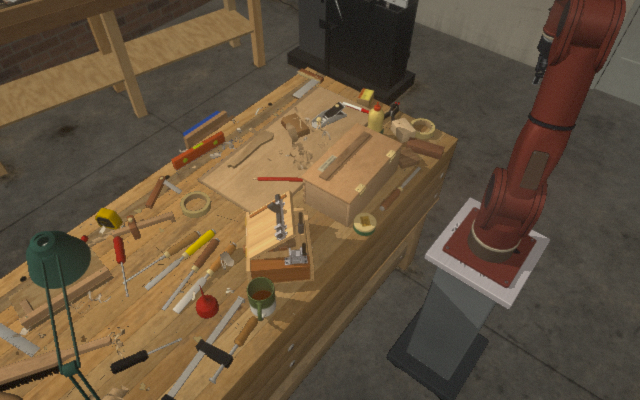

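View pics/t0.png

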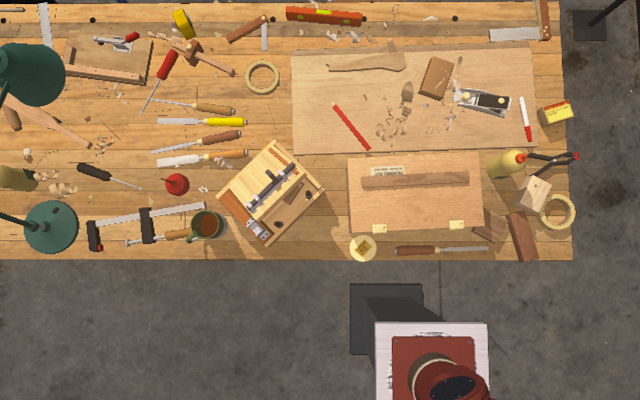

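Run:
```python
import cv2,numpy as np
a=cv2.imread("pics/s0.png")[180:300,230:330];b=cv2.imread("pics/t0.png")[130:250,210:330]
a=cv2.resize(a,(400,480),interpolation=cv2.INTER_CUBIC);b=cv2.resize(b,(400,400),interpolation=cv2.INTER_CUBIC)
c=np.zeros((480,800,3),np.uint8);c[:,:400]=a;c[:400,400:]=b;cv2.imwrite("pics/c0.png",c)
```

```text
(no output)
```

View pics/c0.png

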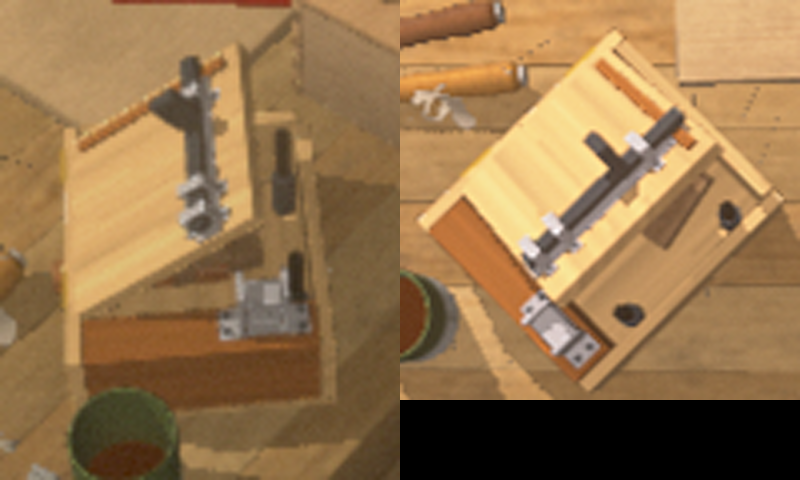

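```bash
cat > fit.py <<'E'
from h import *
from scipy.optimize import least_squares
def C2W(p,P):
    x,y,w=P[:3]; c,s=np.cos(w),np.sin(w); p=np.asarray(p,float)
    return np.array([x+c*p[0]-s*p[1],y+s*p[0]+c*p[1],p[2]])
def L(d,y,h,P):
    t=P[3]; return C2W([90-d*np.cos(t)+h*np.sin(t),y,71+d*np.sin(t)+h*np.cos(t)],P)
E
python3 - <<'E'
from fit import *
S=lambda u,v:np.array([230+u/4,180+v/4]); T=lambda u,v:np.array([210+(u-400)*.3,130+v*.3])
def model(P):
    by=P[4]; ty=P[5]
    return [("scene",L(180,-85,14,P),S(235,45)),("scene",L(180,85,14,P),S(257,213)),
    ("top",L(180,-85,14,P),T(718,145)),("top",L(180,85,14,P),T(553,303)),("top",L(4,-85,14,P),T(620,38)),
    ("top",C2W([100,128,86],P),T(420,222)),("top",C2W([-100,128,86],P),T(585,385)),("scene",C2W([-100,128,0],P),S(325,398)),
    ("top",L(140,ty,62,P),T(595,140)),("scene",L(140,ty,62,P),S(165,105)),
    ("top",L(140,by,24,P),T(535,268)),("scene",L(140,by,24,P),S(203,230))]
f=lambda P:np.concatenate([(proj(n,p)[0]-m) for n,p,m in model(P)])
r=least_squares(f,[520,440,.78,.6,70,0],x_scale=[10,10,.1,.1,10,10],loss="soft_l1")
P=r.x;print(P.round(3));print(f(P).reshape(-1,2).round(1).tolist())
np.save("P.npy",P)
for n in("tab",L(140,P[5],62,P)),("front",L(168,-55,14,P)),("tip",L(140,P[4],24,P)):print(n[0],n[1].round())
Q=P.copy();Q[3]=.082;print("closed tab",L(140,P[5],62,Q).round(),"front",L(168,-55,14,Q).round())
for y in(85,90,95,100,111):print("km",y,C2W([-50,y,106],P).round(),proj("top",C2W([-50,y,132],P)).round(1),proj("scene",C2W([-50,y,132],P)).round(1))
E
```

```text
[531.701 445.684   0.787   0.615  81.345 -15.986]
[[1.0, -1.0], [-0.2, 1.0], [0.9, -1.3], [1.6, -0.4], [-4.6, 0.8], [-1.4, -1.7], [-0.0, 1.2], [2.0, 0.3], [0.3, 1.7], [-0.4, -0.8], [-1.6, -1.5], [0.0, -0.0]]
tab [551. 443. 202.]
front [543. 379. 179.]
tip [467. 496. 171.]
closed tab [512. 403. 144.] front [517. 353.  99.]
km 85 [436. 470. 106.] [[261.3 221.7]] [[295.  245.3]]
km 90 [433. 474. 106.] [[259.9 223.1]] [[295.1 246.7]]
km 95 [429. 477. 106.] [[258.5 224.4]] [[295.2 248. ]]
km 100 [426. 481. 106.] [[257.2 225.8]] [[295.4 249.4]]
km 111 [418. 489. 106.] [[254.1 228.8]] [[295.7 252.6]]
```

Emit:
step_arm --targets '[[0, [20, 20, 10], 2], [0, [28, 28, 10], 2], [0, [28, 28, 10], 2], [0, [28, 28, 10], 2], [0, [28, 28, 10], 2], [0, [28, 28, 10], 2], [0, [28, 28, 10], 2], [0, [28, 28, 10], 2], [0, [28, 28, 10], 2], [0, [28, 28, 10], 2], [0, [28, 28, 0], 2], [0, [28, 28, 0], 2], [0, [28, 28, 0], 2], [0, [20, 28, 0], 2.8], [0, [0, 0, 0], 0]]'

```text
clock: 2.6
eef_pos: [560.8, -234.1, 342.1]
eef_rot: [-0.001, 0.922, 0.388, 0.001]
ft_force: [-0.3, -0.1, 0.5]
grip_width: -0.0
```

Emit:
step_arm --targets '[[0, [-1, 25, 0], 0], [0, [-1, 39, 0], 0], [0, [-1, 39, 0], 0], [0, [-1, 39, 0], 0], [0, [-1, 39, 0], 0], [0, [-1, 39, 0], 0], [0, [-1, 39, 0], 0], [0, [-1, 39, 0], 0], [0, [-1, 39, 0], 0], [0, [-1, 39, 0], 0], [0, [-1, 39, 0], 0], [0, [-1, 39, 0], 0], [0, [-1, 39, 0], 0], [0, [-1, 39, 0], 0], [0, [-2, 39, 0], 0], [0, [-2, 39, -30], -0.5], [0, [0, 2, -40], 0], [0, [0, 0, -30], 0], [0, [0, 0, -10], 0], [0, [0, 0, 0], 0]]'

```text
clock: 4.6
eef_pos: [540.1, 370.8, 231.3]
eef_rot: [0.0, 0.926, 0.379, -0.001]
ft_force: [0.6, -0.2, 0.4]
grip_width: 0.0
```

Run:
```python
from fit import *
print(ctrl.get_state()["eef_pos"].round(1),ctrl.get_state()["eef_rot"].round(3))
P=np.load("P.npy")
for t in np.arange(.615,.05,-.05):
    Q=P.copy();Q[3]=t;print(round(t,3),"tcp@front",(L(168,-55,14,Q)+[0,0,11]).round(),"tab",L(140,P[5],62,Q).round())
a=snap("scene","s1.png")[140:300,220:350];b=snap("top","t1.png")[130:250,200:330]
a=cv2.resize(a,(400,492),interpolation=cv2.INTER_CUBIC);b=cv2.resize(b,(400,370),interpolation=cv2.INTER_CUBIC)
c=np.zeros((492,800,3),np.uint8);c[:,:400]=a;c[:370,400:]=b;cv2.imwrite("pics/c1.png",c[:,:,::-1])
```

```text
[540.1 370.8 231.3] [ 0.     0.926  0.379 -0.001]
0.615 tcp@front [543. 379. 190.] tab [551. 442. 202.]
0.565 tcp@front [539. 375. 184.] tab [547. 438. 198.]
0.515 tcp@front [536. 372. 177.] tab [542. 433. 194.]
0.465 tcp@front [533. 369. 170.] tab [538. 429. 189.]
0.415 tcp@front [530. 366. 163.] tab [534. 425. 184.]
0.365 tcp@front [527. 363. 155.] tab [530. 421. 179.]
0.315 tcp@front [525. 361. 147.] tab [526. 417. 173.]
0.265 tcp@front [522. 358. 140.] tab [523. 414. 168.]
0.215 tcp@front [520. 356. 132.] tab [519. 411. 161.]
0.165 tcp@front [519. 355. 123.] tab [516. 408. 155.]
0.115 tcp@front [518. 354. 115.] tab [513. 405. 149.]
0.065 tcp@front [517. 353. 107.] tab [511. 402. 142.]
```

View pics/c1.png

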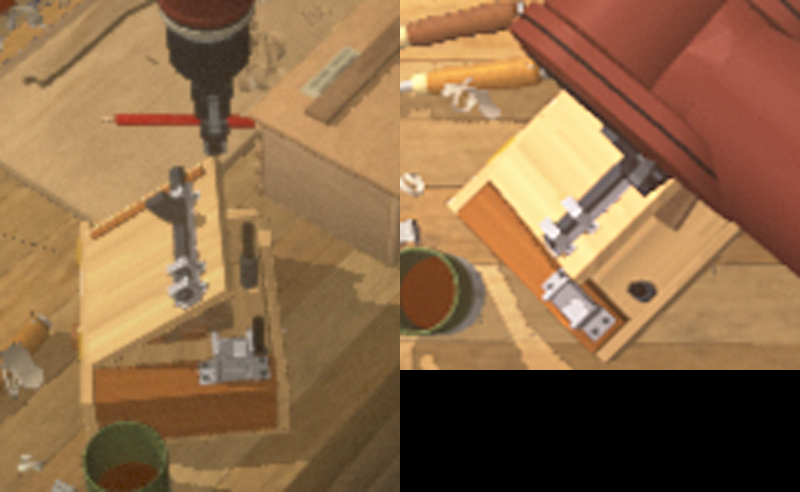

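Emit:
step_arm --targets '[[0, [2, 5, -12], 0], [0, [0, 0, -12], 0], [0, [0, 0, -8], 0], [0, [0, 0, -6], 0], [0, [-1, -1, -4], 0], [0, [-1, -1, -4], 0], [0, [-1, -1, -4], 0], [0, [0, 0, 0], 0]]'

```text
clock: 5.5
eef_pos: [538.7, 373.7, 181.8]
eef_rot: [0.0, 0.925, 0.379, -0.0]
ft_force: [0.2, 0.0, -0.3]
grip_width: -0.0
```

Emit:
step_arm --targets '[[0, [0, 0, -3], 0], [0, [-1, -1, -3], 0], [0, [0, 0, -3], 0], [0, [-1, -1, -3], 0], [0, [0, 0, 0], 0]]'

```text
clock: 6.0
eef_pos: [536.7, 371.7, 169.7]
eef_rot: [0.0, 0.925, 0.379, -0.0]
ft_force: [0.7, -0.7, -0.6]
grip_width: -0.001
```

Emit:
step_arm --targets '[[0, [-1, -1, -3], 0], [0, [0, 0, -3], 0], [0, [-1, -1, -3], 0], [0, [0, 0, 0], 0]]'

```text
clock: 6.4
eef_pos: [534.7, 369.7, 160.7]
eef_rot: [0.0, 0.925, 0.379, -0.0]
ft_force: [-0.2, -0.7, -0.3]
grip_width: 0.003
```

Run:
```python
from fit import *
print(ctrl.get_state()["ft_force"])
a=snap("scene","s2.png")[140:300,220:350];b=snap("top","t2.png")[130:250,200:330]
a=cv2.resize(a,(400,492),interpolation=cv2.INTER_CUBIC);b=cv2.resize(b,(400,370),interpolation=cv2.INTER_CUBIC)
c=np.zeros((492,800,3),np.uint8);c[:,:400]=a;c[:370,400:]=b;cv2.imwrite("pics/c2.png",c[:,:,::-1])
```

```text
[-0.16648488 -0.73928981 -0.33356854]
```

View pics/c2.png

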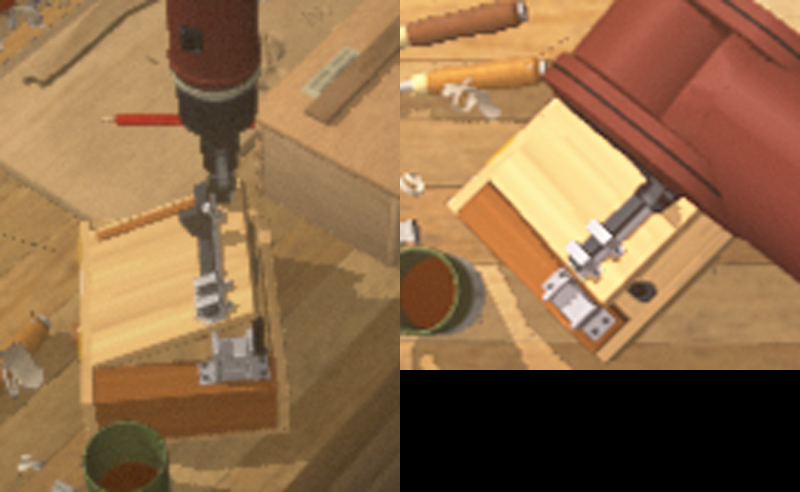

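Emit:
step_arm --targets '[[0, [-2, -2, -4], 0], [0, [-2, -2, -4], 0], [0, [-2, -2, -4], 0], [0, [-2, -2, -4], 0], [0, [-2, -1, -4], 0], [0, [-2, -1, -4], 0], [0, [-1, -1, -3], 0], [0, [0, 0, 0], 0]]'

```text
clock: 7.3
eef_pos: [521.6, 358.7, 133.7]
eef_rot: [0.0, 0.925, 0.379, -0.0]
ft_force: [0.0, -0.9, -0.1]
grip_width: -0.003
```

Emit:
step_arm --targets '[[0, [0, 0, 20], 0], [0, [0, 0, 40], 0], [50, [0, 0, 50], 0], [50, [0, -40, 20], 0], [50, [0, -50, 0], 0], [50, [0, -50, 0], 0], [50, [0, 0, 0], 0]]'

```text
clock: 8.0
eef_pos: [523.8, 210.9, 264.5]
eef_rot: [0.002, 0.927, 0.374, -0.0]
ft_force: [1.2, -0.0, 0.8]
grip_width: 0.499
```

Run:
```python
from fit import *
P=np.load("P.npy")
a=snap("scene","s3.png");b=snap("top","t3.png")
for q in["tab_top","bolt_tip","keeper","lid_front"]:
  for n in("scene","top"):print(q,n,find(n,q))
for t in(.17,.2,.23,.26):
    Q=P.copy();Q[3]=t;p=L(140,P[5],62,Q);print(t,p.round(),proj("scene",p).round(1),proj("top",p).round(1))
a=a[170:290,220:330];b=b[130:250,220:330]
a=cv2.resize(a,(400,436),interpolation=cv2.INTER_CUBIC);b=cv2.resize(b,(400,436),interpolation=cv2.INTER_CUBIC)
cv2.imwrite("pics/c3.png",np.hstack([a,b])[:,:,::-1])
```

```text
tab_top scene [(0.49, [507.0, 414.0, 128.0])]
tab_top top [(0.59, [506.0, 411.0, 131.0])]
bolt_tip scene [(0.71, [509.0, 418.0, 133.0])]
bolt_tip top [(0.88, [500.0, 410.0, 126.0])]
keeper scene [(0.67, [421.0, 491.0, 106.0]), (0.65, [497.0, 481.0, 88.0])]
keeper top [(0.62, [417.0, 483.0, 126.0])]
lid_front scene [(0.63, [520.0, 454.0, 106.0])]
lid_front top [(0.56, [527.0, 447.0, 106.0])]
0.17 [517. 408. 156.] [[288. 214.]] [[284.6 190. ]]
0.2 [518. 410. 160.] [[287.1 213.3]] [[283.7 189.1]]
0.23 [520. 412. 163.] [[286.2 212.6]] [[282.9 188.2]]
0.26 [522. 414. 167.] [[285.2 211.9]] [[281.9 187.2]]
```

View pics/c3.png

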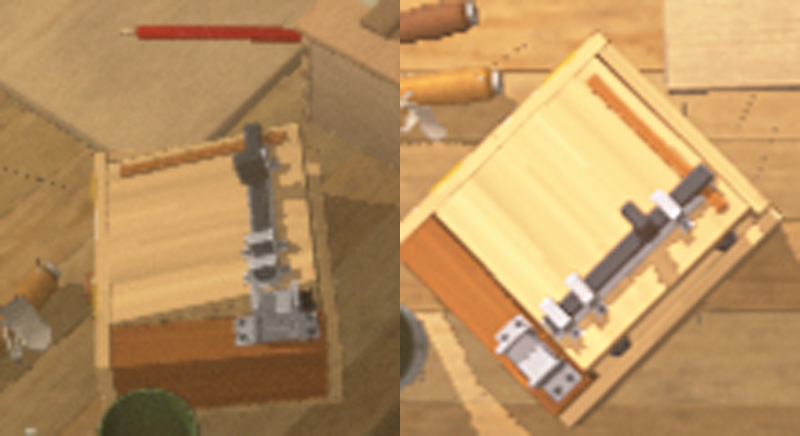

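Emit:
step_arm --targets '[[50, [-1, 30, 0], 0], [50, [-1, 45, 0], 0], [50, [-1, 45, 0], 0], [50, [-1, 45, 0], 0], [50, [-1, 34, -10], 0.5], [50, [0, 0, -30], 0], [50, [0, 0, -30], 0], [50, [0, 0, 0], 0], [50, [0, 0, 0], 0]]'

```text
clock: 9.4
eef_pos: [516.9, 418.0, 194.6]
eef_rot: [-0.0, 0.924, 0.383, -0.0]
ft_force: [-0.8, 0.9, 0.4]
grip_width: 0.501
```

Emit:
step_arm --force 40 --targets '[[50, [1, -8, -5], 0], [50, [0, 0, -12], 0], [50, [0, 0, -10], 0], [50, [0, 0, -8], 0], [50, [0, 0, -5], 0], [50, [0, 0, -4], 0], [50, [0, 0, 0], 0]]'

```text
clock: 10.1
eef_pos: [517.7, 410.0, 149.7]
eef_rot: [0.0, 0.924, 0.383, -0.0]
ft_force: [0.3, 0.2, 0.7]
grip_width: 0.503
```

Run:
```python
from fit import *
a=snap("scene","s4.png");b=snap("top","t4.png")
s=ctrl.get_state();print(s["eef_pos"].round(1),s["ft_force"].round(1))
a=a[170:290,220:330];b=b[130:250,220:330]
a=cv2.resize(a,(400,436),interpolation=cv2.INTER_CUBIC);b=cv2.resize(b,(400,436),interpolation=cv2.INTER_CUBIC)
cv2.imwrite("pics/c4.png",np.hstack([a,b])[:,:,::-1])
```

```text
[518.  410.3 150.5] [ 0.2  0.3 -0.1]
```

View pics/c4.png

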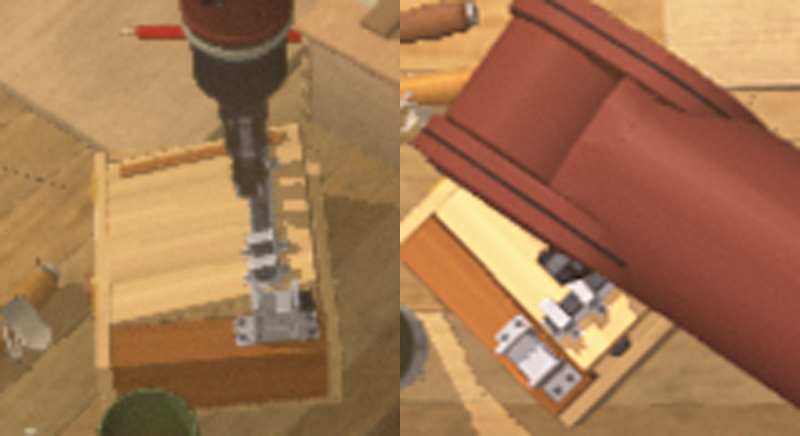

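Emit:
step_arm --force 40 --targets '[[25, [0, 0, 0], 0], [20, [0, 0, 0], 0], [10, [0, 0, 0], 0], [0, [0, 0, 0], 0], [0, [0, 0, 0], 0], [0, [0, 0, 0], 0]]'

```text
clock: 10.8
eef_pos: [518.0, 410.1, 150.5]
eef_rot: [-0.0, 0.924, 0.383, 0.0]
ft_force: [-0.3, -0.5, 2.5]
grip_width: 0.129
```

Emit:
step_arm --targets '[[0, [-1, -1, -2], 0], [0, [-1, -1, -2], 0], [0, [-0.6, -0.6, -2], 0], [0, [0, 0, 0], 0], [0, [0, 0, 0], 0]]'

```text
clock: 11.3
eef_pos: [516.1, 408.2, 145.8]
eef_rot: [-0.0, 0.924, 0.383, 0.001]
ft_force: [-1.2, -0.7, 8.5]
grip_width: 0.129
```

Emit:
step_arm --targets '[[0, [-1.4, 1.4, 0], 0], [0, [-1.4, 1.4, 0], 0], [0, [-1.4, 1.4, 0], 0], [0, [-1.4, 1.4, 0], 0], [0, [-1.4, 1.4, 0], 0], [0, [0, 0, 0], 0]]'

```text
clock: 11.9
eef_pos: [509.1, 415.2, 145.7]
eef_rot: [-0.0, 0.924, 0.383, 0.001]
ft_force: [-0.6, 0.0, 8.5]
grip_width: 0.131
```

```bash
cat > st.py <<'E'
from fit import *
P=np.load("P.npy");s=ctrl.get_state();w=P[2];d=s["eef_pos"]-[518,410.1,150.5];f=s["ft_force"]
y=np.array([-np.sin(w),np.cos(w),0]);x=np.array([np.cos(w),np.sin(w),0])
print("t",s["clock"],"slide",(d@y).round(2),"back",(d@x).round(2),"dz",d[2].round(2),"Fy",(f@y).round(1),"Fx",(f@x).round(1),"Fz",f[2].round(1))
E
python3 st.py
```

```text
t 11.9 slide 9.86 back -2.68 dz -4.76 Fy 0.4 Fx -0.4 Fz 8.5
```

Emit:
step_arm --targets '[[0, [-0.7, 0.7, 0], 0], [0, [-0.7, 0.7, 0], 0], [0, [0, 0, 0], 0]]'

```text
clock: 12.2
eef_pos: [507.9, 416.4, 145.8]
eef_rot: [-0.0, 0.924, 0.383, 0.002]
ft_force: [-0.7, -0.7, 7.3]
grip_width: 0.13
```

```bash
python3 st.py
```

```text
t 12.2 slide 11.58 back -2.66 dz -4.72 Fy 0.0 Fx -1.0 Fz 7.3
```

Emit:
step_arm --targets '[[0, [-0.7, 0.7, 0], 0], [0, [0, 0, 0], 0]]'

```text
clock: 12.4
eef_pos: [507.3, 417.0, 145.8]
eef_rot: [-0.0, 0.924, 0.383, 0.002]
ft_force: [-0.6, -1.3, 8.6]
grip_width: 0.131
```

```bash
python3 st.py
```

```text
t 12.4 slide 12.49 back -2.64 dz -4.72 Fy -0.5 Fx -1.4 Fz 8.6
```

Emit:
step_arm --targets '[[0, [-0.7, 0.7, 0], 0], [0, [0, 0, 0], 0]]'

```text
clock: 12.6
eef_pos: [506.6, 417.7, 145.8]
eef_rot: [-0.0, 0.924, 0.383, 0.002]
ft_force: [0.3, -1.7, 9.5]
grip_width: 0.127
```

```bash
python3 st.py
```

```text
t 12.6 slide 13.47 back -2.64 dz -4.73 Fy -1.4 Fx -1.0 Fz 9.5
```

Emit:
step_arm --targets '[[0, [-0.7, 0.7, 0], 0], [0, [0, 0, 0], 0]]'

```text
clock: 12.8
eef_pos: [506.5, 417.8, 145.8]
eef_rot: [0.0, 0.924, 0.383, 0.002]
ft_force: [0.5, -2.5, 8.3]
grip_width: 0.131
```

```bash
python3 st.py
```

```text
t 12.8 slide 13.59 back -2.63 dz -4.72 Fy -2.1 Fx -1.4 Fz 8.3
```

Emit:
step_arm --targets '[[0, [-0.7, 0.7, 0], 0], [0, [0, 0, 0], 0]]'

```text
clock: 13.0
eef_pos: [506.5, 417.8, 145.8]
eef_rot: [0.001, 0.924, 0.382, 0.002]
ft_force: [2.3, -4.8, 8.6]
grip_width: 0.132
```

```bash
python3 st.py
```

```text
t 13.0 slide 13.62 back -2.65 dz -4.71 Fy -5.0 Fx -1.7 Fz 8.6
```

Emit:
step_arm --targets '[[0, [-0.35, -0.35, -1], 0], [0, [0, 0, 0], 0]]'

```text
clock: 13.2
eef_pos: [506.4, 417.7, 145.4]
eef_rot: [0.001, 0.924, 0.382, 0.002]
ft_force: [2.4, -5.0, 12.3]
grip_width: 0.131
```

```bash
python3 st.py
```

```text
t 13.2 slide 13.6 back -2.8 dz -5.08 Fy -5.2 Fx -1.8 Fz 12.3
```

Emit:
step_arm --targets '[[0, [-0.35, -0.35, -1], 0], [0, [0, 0, 0], 0]]'

```text
clock: 13.4
eef_pos: [506.1, 417.5, 144.7]
eef_rot: [0.001, 0.924, 0.382, 0.003]
ft_force: [2.3, -5.4, 13.4]
grip_width: 0.132
```

```bash
python3 st.py
```

```text
t 13.4 slide 13.62 back -3.18 dz -5.79 Fy -5.5 Fx -2.2 Fz 13.4
```

Emit:
step_arm --targets '[[0, [-0.35, -0.35, -1], 0], [0, [0, 0, 0], 0]]'

```text
clock: 13.6
eef_pos: [505.8, 417.1, 143.7]
eef_rot: [0.001, 0.924, 0.382, 0.003]
ft_force: [2.2, -5.7, 15.1]
grip_width: 0.128
```

```bash
python3 st.py
```

```text
t 13.6 slide 13.61 back -3.65 dz -6.77 Fy -5.6 Fx -2.5 Fz 15.1
```

Emit:
step_arm --targets '[[0, [-0.35, -0.35, -1], 0], [0, [0, 0, 0], 0], [0, [-0.35, -0.35, -1], 0], [0, [0, 0, 0], 0]]'

```text
clock: 14.0
eef_pos: [505.1, 416.4, 141.8]
eef_rot: [0.001, 0.924, 0.382, 0.003]
ft_force: [1.9, -5.7, 15.1]
grip_width: 0.126
```

```bash
python3 st.py
```

```text
t 14.0 slide 13.6 back -4.65 dz -8.68 Fy -5.4 Fx -2.7 Fz 15.1
```

Emit:
step_arm --targets '[[0, [-0.35, -0.35, -1], 0], [0, [0, 0, 0], 0]]'

```text
clock: 14.2
eef_pos: [504.8, 416.1, 140.9]
eef_rot: [0.001, 0.924, 0.382, 0.003]
ft_force: [1.9, -5.9, 15.1]
grip_width: 0.131
```

```bash
python3 st.py
```

```text
t 14.2 slide 13.62 back -5.08 dz -9.62 Fy -5.5 Fx -2.8 Fz 15.1
```

Emit:
step_arm --targets '[[0, [-0.35, -0.35, -1], 0], [0, [0, 0, 0], 0]]'

```text
clock: 14.4
eef_pos: [504.4, 415.8, 139.8]
eef_rot: [0.0, 0.924, 0.382, 0.003]
ft_force: [2.1, -5.4, 15.0]
grip_width: 0.136
```

```bash
python3 st.py
```

```text
t 14.4 slide 13.67 back -5.61 dz -10.7 Fy -5.3 Fx -2.3 Fz 15.0
```

Emit:
step_arm --targets '[[0, [-0.35, -0.35, -1], 0], [0, [0, 0, 0], 0]]'

```text
clock: 14.6
eef_pos: [504.0, 415.4, 138.9]
eef_rot: [0.001, 0.924, 0.382, 0.003]
ft_force: [2.3, -5.6, 14.9]
grip_width: 0.129
```

```bash
python3 st.py
```

```text
t 14.6 slide 13.63 back -6.09 dz -11.65 Fy -5.5 Fx -2.3 Fz 14.9
```

Emit:
step_arm --targets '[[0, [-0.35, -0.35, -1], 0], [0, [0, 0, 0], 0]]'

```text
clock: 14.8
eef_pos: [503.7, 415.1, 137.8]
eef_rot: [0.001, 0.924, 0.382, 0.003]
ft_force: [2.8, -5.0, 14.6]
grip_width: 0.133
```

```bash
python3 st.py
```

```text
t 14.8 slide 13.66 back -6.58 dz -12.7 Fy -5.5 Fx -1.5 Fz 14.6
```

Emit:
step_arm --targets '[[0, [-0.35, -0.35, -1], 0], [0, [0, 0, 0], 0]]'

```text
clock: 15.0
eef_pos: [503.3, 414.8, 136.8]
eef_rot: [0.0, 0.924, 0.382, 0.003]
ft_force: [2.2, -5.1, 16.0]
grip_width: 0.127
```

```bash
python3 st.py
```

```text
t 15.0 slide 13.74 back -7.01 dz -13.66 Fy -5.1 Fx -2.1 Fz 16.0
```

Emit:
step_arm --targets '[[0, [-0.35, -0.35, -1], 0], [0, [0, 0, 0], 0]]'

```text
clock: 15.2
eef_pos: [502.7, 414.7, 135.7]
eef_rot: [0.0, 0.924, 0.382, 0.002]
ft_force: [1.9, -4.5, 13.5]
grip_width: 0.125
```

```bash
python3 st.py
```

```text
t 15.2 slide 14.13 back -7.55 dz -14.81 Fy -4.5 Fx -1.9 Fz 13.5
```

Emit:
step_arm --targets '[[0, [0, 0, 0], 0], [0, [0, 0, 0], 0]]'

```text
clock: 15.4
eef_pos: [502.6, 414.8, 135.7]
eef_rot: [0.0, 0.924, 0.382, 0.002]
ft_force: [0.5, -4.5, 14.1]
grip_width: 0.132
```

```bash
python3 st.py
```

```text
t 15.4 slide 14.25 back -7.54 dz -14.83 Fy -3.5 Fx -2.9 Fz 14.1
```

Emit:
step_arm --targets '[[0, [-0.2, -0.2, -0.5], 0], [0, [0, 0, 0], 0]]'

```text
clock: 15.6
eef_pos: [501.7, 415.2, 135.0]
eef_rot: [-0.0, 0.924, 0.383, 0.002]
ft_force: [0.9, -1.6, 11.9]
grip_width: 0.13
```

```bash
python3 st.py
```

```text
t 15.6 slide 15.2 back -7.89 dz -15.46 Fy -1.8 Fx -0.5 Fz 11.9
```

Emit:
step_arm --targets '[[0, [-0.2, -0.2, -0.5], 0], [0, [0, 0, 0], 0]]'

```text
clock: 15.8
eef_pos: [501.4, 415.2, 134.5]
eef_rot: [-0.0, 0.924, 0.383, 0.002]
ft_force: [0.2, -1.8, 11.9]
grip_width: 0.131
```

```bash
python3 st.py
```

```text
t 15.8 slide 15.35 back -8.13 dz -15.99 Fy -1.4 Fx -1.1 Fz 11.9
```

Emit:
step_arm --targets '[[0, [-0.1, -0.1, -0.3], 0], [0, [-0.7, 0.7, 0], 0], [0, [-0.7, 0.7, 0], 0], [0, [-0.7, 0.7, 0], 0], [0, [0, 0, 0], 0]]'

```text
clock: 16.3
eef_pos: [499.0, 417.4, 134.2]
eef_rot: [-0.0, 0.924, 0.383, 0.002]
ft_force: [0.4, -0.9, 12.9]
grip_width: 0.129
```

```bash
python3 st.py
```

```text
t 16.3 slide 18.59 back -8.23 dz -16.26 Fy -0.9 Fx -0.4 Fz 12.9
```

Emit:
step_arm --targets '[[0, [-0.7, 0.7, 0], 0], [0, [-0.7, 0.7, 0], 0], [0, [-0.7, 0.7, 0], 0], [0, [0, 0, 0], 0]]'

```text
clock: 16.7
eef_pos: [496.9, 419.5, 134.2]
eef_rot: [-0.0, 0.924, 0.383, 0.002]
ft_force: [0.7, -1.9, 12.6]
grip_width: 0.134
```

```bash
python3 st.py
```

```text
t 16.7 slide 21.56 back -8.23 dz -16.27 Fy -1.9 Fx -0.9 Fz 12.6
```

Going in freely. Continue toward the end stop (~35.6).

Emit:
step_arm --targets '[[0, [-0.7, 0.7, 0], 0], [0, [-0.7, 0.7, 0], 0], [0, [-0.7, 0.7, 0], 0], [0, [-0.7, 0.7, 0], 0], [0, [-0.7, 0.7, 0], 0], [0, [-0.7, 0.7, 0], 0], [0, [0, 0, 0], 0]]'

```text
clock: 17.4
eef_pos: [492.7, 423.7, 134.2]
eef_rot: [-0.001, 0.924, 0.383, 0.002]
ft_force: [-0.3, -1.2, 12.4]
grip_width: 0.128
```

```bash
python3 st.py
```

```text
t 17.4 slide 27.51 back -8.19 dz -16.25 Fy -0.6 Fx -1.1 Fz 12.4
```

Emit:
step_arm --targets '[[0, [-0.7, 0.7, 0], 0], [0, [-0.7, 0.7, 0], 0], [0, [-0.7, 0.7, 0], 0], [0, [-0.7, 0.7, 0], 0], [0, [-0.7, 0.7, 0], 0], [0, [0, 0, 0], 0]]'

```text
clock: 18.0
eef_pos: [489.2, 427.2, 134.2]
eef_rot: [-0.001, 0.924, 0.383, 0.002]
ft_force: [-1.4, -2.3, 12.8]
grip_width: 0.131
```

```bash
python3 st.py
```

```text
t 18.0 slide 32.5 back -8.19 dz -16.27 Fy -0.6 Fx -2.6 Fz 12.8
```

Emit:
step_arm --targets '[[0, [-0.7, 0.7, 0], 0], [0, [-0.7, 0.7, 0], 0], [0, [-0.7, 0.7, 0], 0], [0, [0, 0, 0], 0]]'

```text
clock: 18.4
eef_pos: [487.1, 429.3, 134.2]
eef_rot: [-0.001, 0.924, 0.383, 0.002]
ft_force: [-1.2, -1.6, 12.8]
grip_width: 0.126
```

```bash
python3 st.py
```

```text
t 18.4 slide 35.45 back -8.18 dz -16.29 Fy -0.3 Fx -2.0 Fz 12.8
```

Emit:
step_arm --targets '[[0, [-0.7, 0.7, 0], 0], [0, [-0.7, 0.7, 0], 0], [0, [0, 0, 0], 0]]'

```text
clock: 18.7
eef_pos: [486.9, 429.5, 134.2]
eef_rot: [0.0, 0.924, 0.382, 0.002]
ft_force: [2.8, -5.4, 13.7]
grip_width: 0.131
```

```bash
python3 st.py
```

```text
t 18.7 slide 35.68 back -8.18 dz -16.27 Fy -5.8 Fx -1.9 Fz 13.7
```

Emit:
step_arm --targets '[[0, [0.3, 0.3, 1], 0], [0, [0.3, 0.3, 1], 0], [0, [0, 0, 0], 0], [30, [0, 0, 0], 0], [45, [0, 0, 0], 0], [45, [0, 0, 0], 0], [45, [0, 0, 0], 0], [45, [0, 0, 0], 0]]'

```text
clock: 19.5
eef_pos: [484.8, 430.3, 133.8]
eef_rot: [-0.0, 0.924, 0.383, -0.0]
ft_force: [-0.2, 0.3, 0.1]
grip_width: 0.451
```

```bash
python3 st.py
```

```text
t 19.5 slide 37.8 back -9.08 dz -16.67 Fy 0.4 Fx 0.0 Fz 0.1
```

Released with no force. Rise straight up, retreat to the right and look.

Emit:
step_arm --targets '[[45, [0, 0, 10], 0], [45, [0, 0, 30], 0], [45, [0, 0, 40], 0], [45, [0, 0, 40], 0], [45, [5, -40, 10], 0], [45, [5, -45, 0], 0], [45, [5, -45, 0], 0], [45, [5, -45, 0], 0], [45, [5, -45, 0], 0], [45, [0, 0, 0], 0], [45, [0, 0, 0], 0]]'

```text
clock: 20.6
eef_pos: [510.4, 209.3, 264.9]
eef_rot: [0.0, 0.924, 0.382, 0.001]
ft_force: [-0.4, 0.5, 0.7]
grip_width: 0.451
```

Run:
```python
from fit import *
a=snap("scene","s5.png");b=snap("top","t5.png");P=np.load("P.npy")
for q in["wax_tin","tea_mug","chisel_2"]:print(q,find("top",q))
for t in(.06,.08,.1):
    Q=P.copy();Q[3]=t;p=L(140,P[5]+35.7,62,Q);print(t,p.round(),(proj("scene",p)-[220,170])*3.636,(proj("top",p)-[220,130])*3.636+[400,0])
a=a[170:290,220:330];b=b[130:250,220:330]
a=cv2.resize(a,(400,436),interpolation=cv2.INTER_CUBIC);b=cv2.resize(b,(400,436),interpolation=cv2.INTER_CUBIC)
cv2.imwrite("pics/c5.png",np.hstack([a,b])[:,:,::-1])
```

```text
wax_tin [(0.62, [365.0, 200.0, 32.0])]
tea_mug [(0.98, [429.0, 642.0, 48.0])]
chisel_2 [(0.54, [363.0, 67.0, 27.0]), (0.28, [366.0, 201.0, 36.0])]
0.06 [485. 427. 141.] [[261.21550519 203.50369442]] [[609.64687105 264.23083153]]
0.08 [486. 428. 144.] [[259.38811373 201.64946795]] [[607.79942419 262.47133677]]
0.1 [487. 429. 147.] [[257.49129011 199.81644257]] [[605.89426759 260.65324411]]
```

View pics/c5.png

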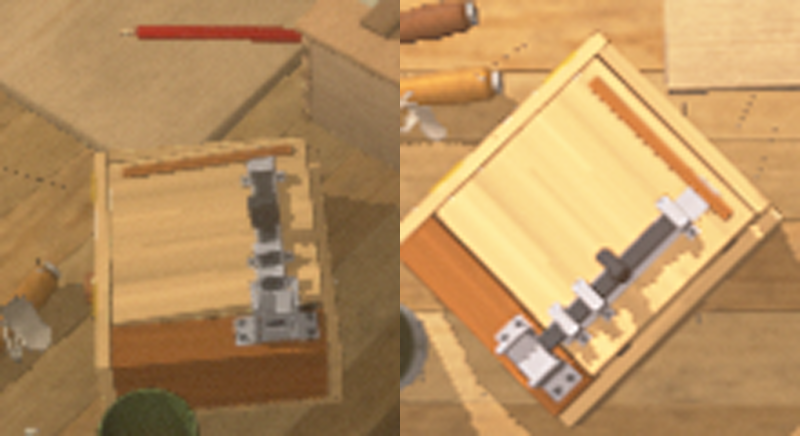

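```bash
python3 -c "
from bench import ctrl
print(ctrl.finish_job())"
```

```text
the job is handed in; nothing more can be done
None
```

The chest lid is closed, its bolt is fully home in the keeper, and the job was handed in at about 21 s of the 72 s allowed.

- **How it went:** I swung the lid down at its front right corner. I then gripped the bolt's tab and slid the bolt until it touched the keeper with about 5 N. With that light pressure on, I lowered the lid in 0.5–1 mm steps until the bolt slipped into the slot, then slid it to the end stop. It stopped 22 mm past the keeper contact, which matches full travel, and the stop pushed back with 5.8 N. No force reading I took was above 16 N.
- **Last checks:** After I let go and backed away, the pictures show the lid down, the bolt in the keeper, and the tab where a lid angle of about 0.08 to 0.1 puts it. The wax tin and the mug were found within 2 mm of where they started.
- **One disagreement:** The last chisel detection came out 57 mm from the first one, with a confidence of only 0.54. I think the arm was partly hiding it, since the arm never went near the chisel, but I did not look again to confirm.

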